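# Unlatch and open the gate of the parts holding pen

## Task

The gate of the small sheet-metal holding pen is latched. With the gate still shut, press the thumb tab down until you feel the latch bar meet the hood of its catch, ease off a touch, and with the bar held up between tooth and hood push the gate into the pen and swing it wide open, nearly to its stop, and let go so that the bar hangs level on the open gate. Do it with a light, steady touch, never pressing or pushing the pen, gate or latch with more than 15 N and never flinging the gate, and leave the turned parts in the pen and the ring gauge beside it where they are.

Things in the scene. Friction and masses are not known exactly. Their poses are not given: they have to be found in the camera images.
- pen: Fixed open-topped pen of grey sheet metal on a 6 mm aluminium base plate, 235 x 212 mm. Origin on the table under the middle of the gateway; x points into the pen (away from the robot), y to the hinge side, z up. Gate plane at x = 0. Walls up to 92 mm high: left y = +94, right y = -104, back x = +211 mm. Hinge post at y = +95 mm, 130 mm high; latch post with the catch at y = -93 mm.
- gate (a joint): Gate hinge, rad: 0 shut, grows as it swings into the pen (anticlockwise from above), hard stop at 1.5. Upright hinge at pen x = 0, y = +83 mm. Panel 146 mm wide, 5 mm thick (frame 8 mm), z = 15 to 130 mm, free end toward pen -y. About 0.012 rad of play before the latched bar meets the tooth. Swinging it takes 1.5 to 4 N at 64 mm from the hinge; it stays where it is left.
- gate_hinge (a point): Point on the hinge axis at z = 106 mm; its frame turns with the gate (as the pen's frame when shut: -y runs along the panel to the free end, -x is out of the front face).
- gate_face (a point): Point on the front of the gate's top rail above the thumb tab, 64 mm from the hinge axis, z = 126 mm: where to push, toward the gate's +x. Axes as gate_hinge. The rail (z 121 to 130 mm) stands 4 mm before the gate's mid-plane, the sheet below it 2.5 mm.
- latch_bar (a joint): See-saw of the latch, rad: 0 = bar level in the catch (falls back by its weight); grows as the tab goes down. The catch is C-shaped: a tooth behind the bar and a rubber-lined hood above it that stops the bar just after it clears the tooth. Its height is reset each time, unmeasured: clear at 0.06 to 0.30, hood 0.03 to 0.05 later. Find the hood by feel, then ease off: a bar pressed on the hood binds the gate.
- thumb_tab: Steel thumb tab, 26 mm deep (out of the gate's face) x 26 mm wide, with a rolled ridge at its end toward the hinge, fixed to the bar's inner end on the front of the gate; its frame is that of the bar, origin at the pivot, x along the gate's normal into the pen, y toward the hinge. Pressing it down raises the bar on the other side of the pivot.
- tab_top (a point): Top of the middle of the tab's rolled ridge (8 mm round, 26 mm long, along the gate's normal): press here. z = 119 mm when level, 64 mm from the bar's pivot (128 mm from the hinge axis, z = 106 mm), 64 mm from the hinge axis, 18 mm before the gate's mid-plane. Free travel takes 0.3 to 2 N: 4 to 19 mm down to clear the tooth, 2 to 3 mm more to the hood, where force rises. The bar is past the catch at gate 0.1 rad.
- bar_end (a point): Outer end of the steel latch bar (108 mm long, 10 mm high, 4 mm thick), 58 mm from the pivot, level with it at z = 106 mm when latched.
- bush: Turned aluminium flanged bush (48 mm flange, 28 mm high) standing in the pen's rear corner; origin under its centre. Leave alone.
- flanged_ring: Turned aluminium low bush (58 mm flange, 16 mm high) in the pen; origin under its centre. Leave alone; it lies clear of the gate's sweep.
- ring_gauge: Steel ring gauge, 64 mm across, 20 mm high, lying on the table beside the pen's hinge side; origin under its centre. Leave alone.

How it is judged:
By the outcome, as a careful person would: the job done as asked, in the order asked, and still so for the second after the job is handed in, with the robot touching nothing.
It also fails if it takes over 42 s, if anything falls off the work surface, if the arm or the gripper's body presses on something with over 40 N, if the wrist force passes 120 N, or if a joint passes its speed limit or range.

## Robot

A 6-joint arm with a two-finger parallel gripper is mounted at the origin on a cart in front of the work surface, level with it; the furniture and walls round the work are solid. World frame = base frame: x ahead of the robot, y to its left, z up, the work surface at z = 0. Lengths are in m, angles in degrees, forces in N, time in s.
With the tool pointing down it reaches from about 0.4 to 0.825 m from the base axis. Payload 7 kg.
Tool frame: the origin (TCP) lies midway between the tips of the shut fingers; the grasp point (between the pads) lies 19 mm behind it; z points along the fingers, y is the direction in which the jaws open and shut (so a half turn about z gives the same grasp; the last joint's range is limited). The gripper opens to 88 mm and grips with 3 to 60 N. Pads are 19 mm wide; open, the fingers measure 130 mm over their backs; the gripper's body (78 mm by 193 mm) begins 47 mm behind the grasp point.
Start: joints at [80.907, 20.546, 0.682, 0, -70.136, -16.507], TCP at [0.292, 0.609, 0.227] pointing down, gripper open.
Joint ranges: [-176.03, 176.03], [-82.01, 121.73], [-58.28, 71.71], [-173.87, 95.51], [-174.79, -0.11], [-173.66, 173.66]. Speed limits (degrees/s): [136.94, 136.94, 172.46, 180, 180, 180].

## Interface

Orientations are given as [roll, pitch, yaw] about the fixed x, y, z axes, in that order (R = Rz(yaw) Ry(pitch) Rx(roll)).
In Python, from plant import sensors, viewer, r gives the robot as it stands. The module is installed in compiled form; this text tells all that it offers.
- The arm moves only by the shell command python3 -m handwheel 'ROWS' [OPENING] [FORCE]. ROWS is JSON, one flat list of numbers, 6 for each row, row after row: the shift along the world's x, y, z in cm, then the turn, a rotation vector about the world's x, y, z in rad. In form: [tx, ty, tz, wx, wy, wz, tx, ty, tz, wx, wy, wz, ...]. A call has 1 to 8 rows; each row is the pose to reach, as a shift and turn from the pose measured when the call began; what a row does not reach only later rows make up. A row lasts 1/10 s, in which the tool goes at most 50 mm and 8.59 degrees, less where a joint would pass 70% of its speed; a pose out of reach is approached as far as the arm can. A call with a gripper value outside its range is refused whole. OPENING is the closure in counts, from 0 (fully open) to 255 (shut), set as the call begins (- or left out, the last holds). The fingers move at their own pace and stop on an object; FORCE is the grip in N (left out, the last holds). Time passes only in rows, so rows that repeat a pose let the fingers close. It gives the time, the measured TCP pose, the force and the opening at its end, in the units of the state.
- sensors.get_state(): the state, without advancing time (a new reading comes with each control period).
- viewer.capture(name): name is "scene" or "side" or "wrist"; returns a dict with "img" (480x640x3 uint8, red, green, blue), "camera_matrix" (3x3 intrinsics, pixels), "camera_from_world" (4x4, takes a point from world to camera coordinates); the wrist camera has in their place "mount" (4x4, takes a point from camera to tool coordinates, whose origin is the TCP and whose axes are the flange's). Camera axes: x right, y down, z forward; pixel columns grow to the right and rows downward; lengths in m; the calibration is good to about 2 mm. A picture is of the moment at which its call begins: read the wrist's pose just before it. There is no depth.
- r.close_job(): hands the job in, once; it reports no verdict.
The state is a dict: "time_s": time; "joints": joint angles; "qd": joint speeds; "joint_torque": joint torques, N m; "tcp_pos": TCP position; "eef_rot": TCP orientation; "contact_force": force on the tool from outside, world axes, zero at the start; "moment": the same for the moment, N m; "gripper_width": finger opening in m.
Only numpy, scipy, OpenCV 4.12 (cv2) and the standard library are available. Lean on these libraries where they do the work, as an engineer would, in place of code of your own. Each camera call takes 0.05 s, during which the arm holds its last target.

## Working session

There is one attempt and no reset: what is moved stays moved. The work goes in short steps, Python scripts to look and compute and a shell command to move; the robot and the scene stay as the last step left them, time stands still between calls to the robot, and variables do not carry over. Pictures are saved under pics/ and viewed, and the job is handed in when it is done.

```bash
mkdir -p pics; python3 - <<'E'
from plant import sensors, viewer
import cv2
print(sensors.get_state())
for n in("scene","side","wrist"):
    c=viewer.capture(n); cv2.imwrite(f"pics/{n}0.png",c["img"][:,:,::-1]); print(n,{k:v.tolist() for k,v in c.items() if k!="img"})
E
```

```text
{'time_s': 0.0, 'joints': array([ 8.09075374e+01,  2.05912118e+01,  6.35594685e-01, -2.07822118e-02,
       -7.01357166e+01, -1.65067540e+01]), 'qd': array([-0.03237927,  0.0636505 , -0.0210716 ,  0.03251811,  0.03801661,
       -0.00832938]), 'joint_torque': array([ 2.76781182e-03, -5.82729328e+01,  2.93051898e+01,  6.99731380e+00,
        6.89771390e-03, -1.54028357e-04]), 'tcp_pos': array([0.29146248, 0.60830368, 0.22563696]), 'eef_rot': array([ 1.79906879e+02, -7.22153298e-03, -2.56062879e+01]), 'contact_force': array([-0.01153778, -0.7322595 , -0.29134751]), 'moment': array([ 0.02180489,  0.00616834, -0.0330708 ]), 'gripper_width': 0.08793114365327986}
scene {'camera_matrix': [[512.3650160512876, 0.0, 325.66512405070773], [0.0, 512.3650160512876, 242.2652042545198], [0.0, 0.0, 1.0]], 'camera_from_world': [[0.7472309600431766, -0.6644540176189166, 0.012114075409755622, -0.3602573707754782], [-0.3819724902930975, -0.44433218085206233, -0.810349264032824, 0.3432635357215805], [0.5438224977069652, 0.6008908149816663, -0.5858219178713161, 0.5525146851971435], [0.0, 0.0, 0.0, 1.0]]}
s
[... 174 characters left out ...]
5, -0.18108381893412773, 0.0014468819346143947, 0.5979318844119063], [-0.11206538283547335, 0.6023122955694324, -0.7903551407916692, 0.0993223002766362], [0.14224905242932015, -0.7774500299865662, -0.6126472541004716, 0.9966868274622654], [0.0, 0.0, 0.0, 1.0]]}
wrist {'camera_matrix': [[422.17357992224515, 0.0, 317.2215825955473], [0.0, 422.17357992224515, 241.7747875018247], [0.0, 0.0, 1.0]], 'mount': [[0.00026646099744466483, -0.9601539038221728, -0.27947166220133685, 0.07529629684806911], [0.9999996457573179, 3.270609015267928e-05, 0.0008410799902295424, 0.00043185068366036194], [-0.0007984258106665674, -0.2794717873155588, 0.9601535724095761, -0.15781917651345947], [0.0, 0.0, 0.0, 1.0]]}
```

View pics/scene0.png

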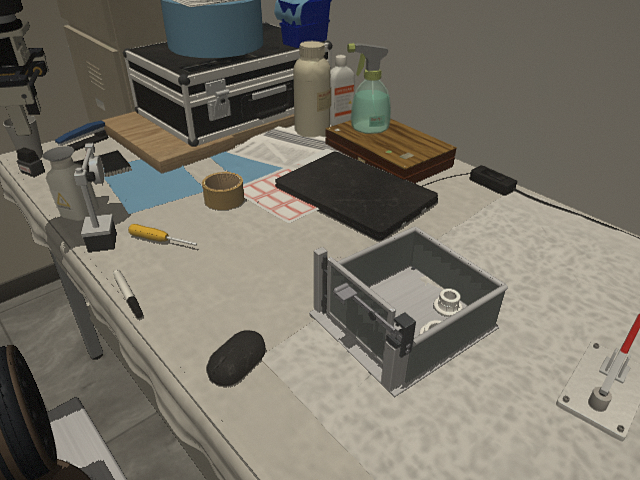

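View pics/side0.png

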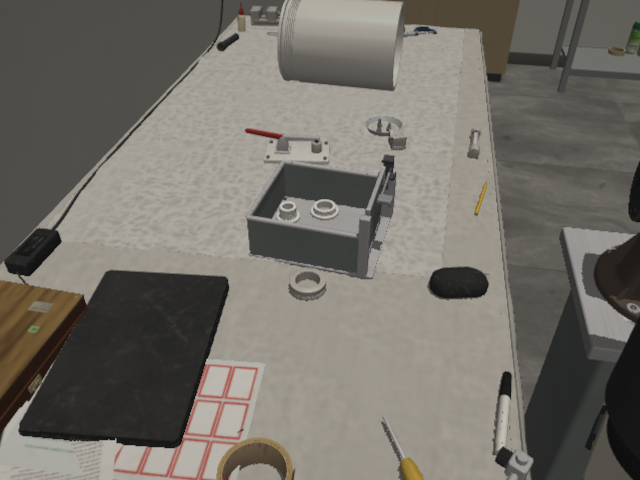

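View pics/wrist0.png

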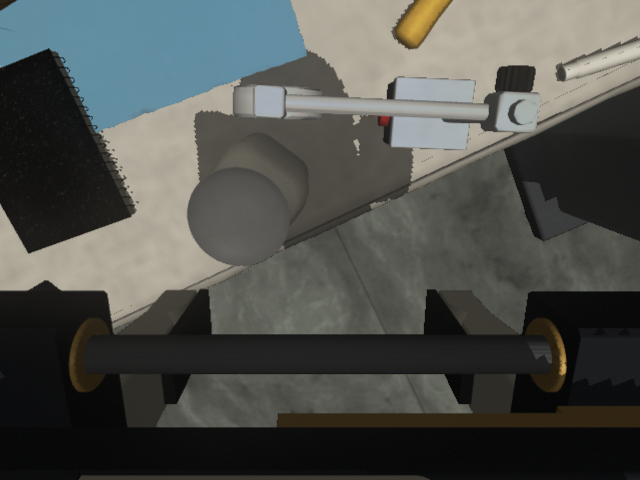

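The scene view shows the pen (posts near 320,280 and 400,350) with its gate facing the robot. In the side view the gate is at about (375,220) and the ring gauge at (308,285). Next I'll zoom in on both.

```bash
python3 - <<'E'
import cv2
a=cv2.imread("pics/scene0.png")[220:400,300:515]; cv2.imwrite("pics/sz.png",cv2.resize(a,None,fx=3.3,fy=3.3,interpolation=2)[:600])
a=cv2.imread("pics/side0.png")[145:310,240:410]; cv2.imwrite("pics/dz.png",cv2.resize(a,None,fx=3.6,fy=3.6,interpolation=2)[:600])
E
```

```text
(no output)
```

View pics/sz.png

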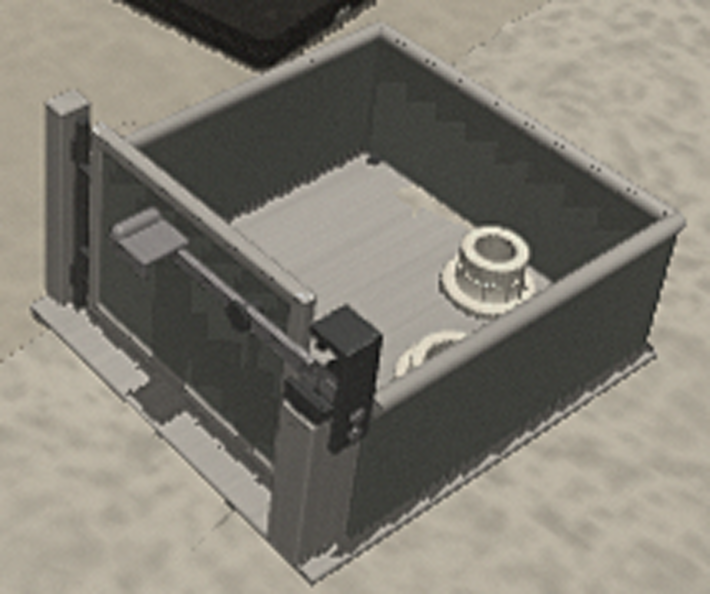

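View pics/dz.png

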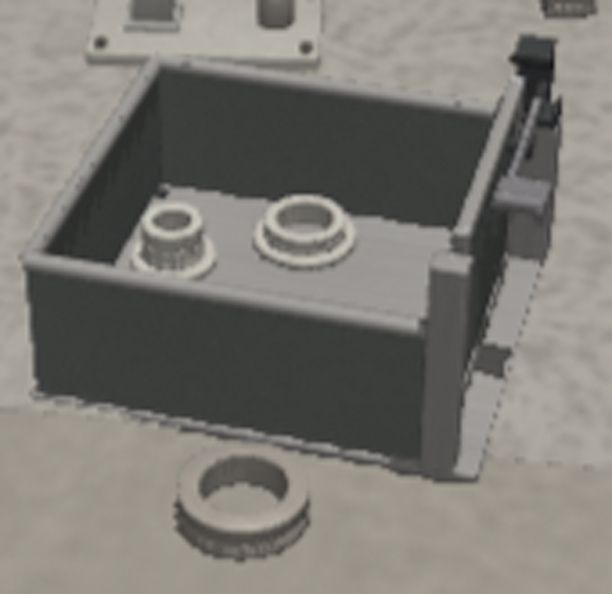

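```bash
cat > h.py <<'E'
import numpy as np
from plant import sensors, viewer
S=dict(K=None)
def cal(n):
    c=viewer.capture(n); return c["camera_matrix"],c["camera_from_world"],c["img"]
def plane(K,T,uv,z):
    R,t=T[:3,:3],T[:3,3]; o=-R.T@t; d=R.T@np.linalg.solve(K,[*uv,1]); return o+d*(z-o[2])/d[2]
def tri(c):
    A=[];b=[]
    for K,T,uv in c:
        R,t=T[:3,:3],T[:3,3]; o=-R.T@t; d=R.T@np.linalg.solve(K,[*uv,1]); d/=np.linalg.norm(d);P=np.eye(3)-np.outer(d,d);A.append(P);b.append(P@o)
    x,r,_,_=np.linalg.lstsq(np.vstack(A),np.hstack(b),rcond=None); return x,r
E
python3 - <<'E'
from h import *
np.set_printoptions(precision=4,suppress=True)
Ks,Ts,_=cal("scene");Kd,Td,_=cal("side")
P={'BL':((378,27),(27,255),.092),'BR':((684,216),(153,60),.092),'railhinge':((98,128),(461,240),.130),'railfree':((311,298),(519,80),.130),
'ridgeouter':((117,238),(549,205),None),'plateFL':((35,310),(478,478),.006),'plateFR':((312,583),None,.006),'plateBR':((655,352),None,.006),'plateBL':(None,(38,398),.006),'tabfront':((150,262),(547,213),None),
'ridgeback':((155,213),(500,180),None),'postHtop':((68,100),(450,258),.130)}
for k,(s,d,z) in P.items():
    c=[]
    if s: su=(300+s[0]/3.3,220+s[1]/3.3); c.append((Ks,Ts,su))
    if d: du=(240+d[0]/3.6,145+d[1]/3.6); c.append((Kd,Td,du))
    print(k,[plane(*a,z)[:2] for a in c] if z else '', tri(c) if len(c)==2 else '')
E
```

```text
BL [array([0.7262, 0.0371]), array([0.7329, 0.0452])] (array([0.7334, 0.0412, 0.0878]), array([0.]))
BR [array([ 0.7143, -0.1594]), array([ 0.7156, -0.1463])] (array([ 0.7191, -0.1567,  0.0865]), array([0.]))
railhinge [array([0.5181, 0.0336]), array([0.5211, 0.0466])] (array([0.5222, 0.0386, 0.1246]), array([0.]))
railfree [array([ 0.5081, -0.1071]), array([ 0.5084, -0.0997])] (array([ 0.5094, -0.1053,  0.1272]), array([0.]))
ridgeouter  (array([ 0.4851, -0.0146,  0.1132]), array([0.]))
plateFL [array([0.5018, 0.0601]), array([0.5035, 0.0709])] (array([0.5046, 0.0644, 0.0006]), array([0.]))
plateFR [array([ 0.4832, -0.1452])] 
plateBR [array([ 0.7149, -0.1641])] 
plateBL [array([0.7321, 0.0516])] 
tabfront  (array([ 0.4894, -0.0271,  0.1022]), array([0.]))
ridgeback  (array([ 0.5075, -0.0186,  0.1201]), array([0.]))
postHtop [array([0.5218, 0.0588]), array([0.5244, 0.0616])] (array([0.5239, 0.0603, 0.1286]), array([0.]))
```

```bash
python3 -m handwheel '[2,-2.6,1,0,0,-0.14, 4.5,-5.2,2,0,0,-0.28, 7,-7.8,3,0,0,-0.42, 9.3,-10.4,3,0,0,-0.56, 11.6,-13,3,0,0,-0.70, 14,-15.6,3,0,0,-0.84, 16.2,-18.2,3,0,0,-0.98, 18.3,-21,3,0,0,-1.12]' 255 20
```

```text
time_s: 1.05
tcp_pos: [0.4754, 0.3974, 0.2561]
eef_rot: [180.0, -0.0, -90.1]
contact_force: [0.9, 0.6, 0.1]
gripper_width: 0.029
```

```bash
python3 -m handwheel '[0,-3.5,0,0,0,-0.14, 0,-7,0,0,0,-0.28, 0,-10.5,0,0,0,-0.42, 0,-14,0,0,0,-0.56, 0,-18,0,0,0,-0.70, 0,-22,0,0,0,-0.84, 0,-26,0,0,0,-0.98, 0,-30,0,0,0,-1.12]'; python3 -m handwheel '[0,-3,0,0,0,-0.14, 0,-6,0,0,0,-0.28, -1,-8,0,0,0,-0.42, -2,-10,0,0,0,-0.52, -2,-10,0,0,0,-0.52]'
python3 - <<'E'
from plant import sensors, viewer
import cv2
s=sensors.get_state();print(s)
c=viewer.capture("wrist"); cv2.imwrite("pics/wrist1.png",c["img"][:,:,::-1])
E
```

```text
time_s: 1.85
tcp_pos: [0.475, 0.0959, 0.2562]
eef_rot: [179.9, 0.0, -154.6]
contact_force: [0.6, -0.2, 0.5]
gripper_width: 0.0001
time_s: 2.35
tcp_pos: [0.4538, -0.0059, 0.2564]
eef_rot: [179.9, 0.0, 175.4]
contact_force: [-0.2, 0.8, 0.8]
gripper_width: 0.0006
{'time_s': 2.35, 'joints': array([ 2.42207002e+01, -2.09240613e+00, -2.29906151e+01, -4.59082113e-02,
       -6.90456692e+01, -1.18848573e+02]), 'qd': array([1.55821597, 1.1920707 , 1.43965014, 0.06037922, 0.64733263,
       4.17298164]), 'joint_torque': array([ -0.64412568, -26.48394406,  28.56042087,   6.85471371,
        -0.18611594,  -0.88448038]), 'tcp_pos': array([ 0.45380369, -0.00585867,  0.2564444 ]), 'eef_rot': array([1.79935359e+02, 2.84582974e-02, 1.75355714e+02]), 'contact_force': array([-0.24412783,  0.81389477,  0.78349178]), 'moment': array([ 0.05863664, -0.22012212, -0.00093218]), 'gripper_width': 0.0005998545415653634}
```

View pics/wrist1.png

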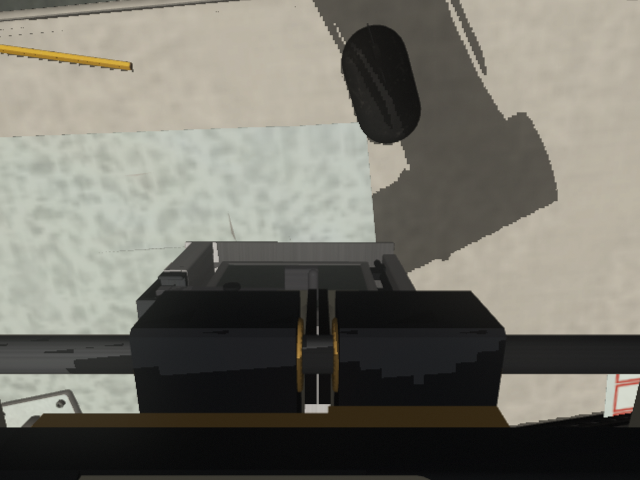

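The wrist view shows the pen's front plate (row 245, columns 215–395) from above, with the tab partly hidden by the gripper near (305,280). Moving forward will bring the gate higher in the image.

```bash
python3 -m handwheel '[3,-0.5,0,0,0,0, 6,-1,0,0,0,0, 9,-1.5,0,0,0,0, 10,-2,0,0,0,0, 10,-2,0,0,0,0, 10,-2,0,0,0,0]'
python3 - <<'E'
from plant import sensors, viewer
import cv2,pickle
s=sensors.get_state();print(s['tcp_pos'],s['eef_rot'])
c=viewer.capture("wrist"); cv2.imwrite("pics/wrist2.png",c["img"][:,:,::-1]);pickle.dump((s,c),open("w2.pkl","wb"))
cv2.imwrite("pics/wrist2z.png",cv2.resize(c["img"][60:310,100:500,::-1],None,fx=2,fy=2,interpolation=2))
E
```

```text
time_s: 3.0
tcp_pos: [0.5542, -0.0246, 0.2561]
eef_rot: [179.9, -0.0, 175.6]
contact_force: [0.3, -1.5, 0.4]
gripper_width: 0.0007
[ 0.55416295 -0.02464911  0.25605108] [ 1.79932340e+02 -9.94765549e-04  1.75591980e+02]
```

View pics/wrist2z.png

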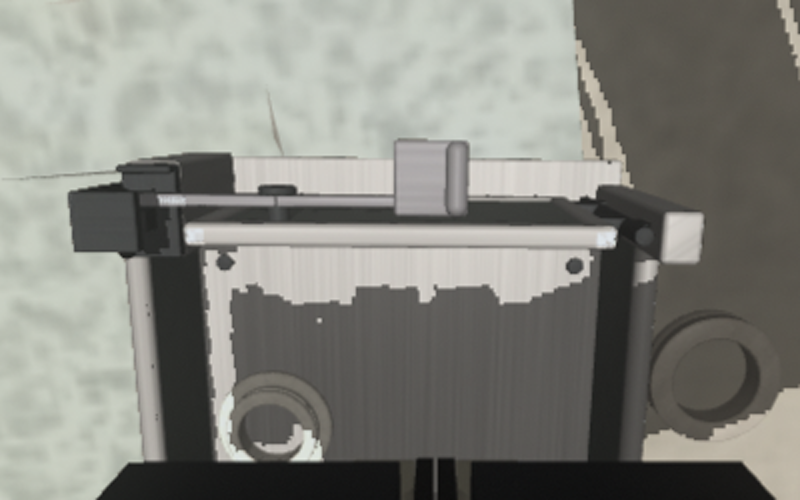

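The view shows the ridge at zoom columns 447–468, rows 140–215. The rail's top edge is at row 225, columns 186–616, and the hinge post top is at (683,237).

```bash
cat >> h.py <<'E'
from scipy.spatial.transform import Rotation as Ro
def wT(s,c):
    M=np.eye(4);M[:3,:3]=Ro.from_euler('xyz',s['eef_rot'],degrees=True).as_matrix();M[:3,3]=s['tcp_pos']
    return np.linalg.inv(M@c['mount'])
E
python3 - <<'E'
from h import *
import pickle
np.set_printoptions(precision=4,suppress=True)
s,c=pickle.load(open("w2.pkl","rb"));T=wT(s,c);K=c['camera_matrix']
for n,u,v,z in [('ridge out',457,141,.119),('ridge in',458,215,.119),('ridge mid',457,178,.119),('railF free',186,226,.13),('railF hinge',617,227,.13),('rail back free',186,246,.13),('rail back hinge',616,247,.13),('hpost c',683,237,.13),('ringgauge',713,377,.02)]:
    print(n,plane(K,T,(100+u/2,60+v/2),z)[:2])
E
```

```text
ridge out [ 0.4865 -0.0122]
ridge in [ 0.5112 -0.0135]
ridge mid [ 0.4987 -0.013 ]
railF free [ 0.5067 -0.1046]
railF hinge [0.5181 0.039 ]
rail back free [ 0.5133 -0.1057]
rail back hinge [0.5248 0.0385]
hpost c [0.5231 0.061 ]
ringgauge [0.6097 0.1071]
```

```bash
python3 -m handwheel '[-2.7,0.7,0,0,0,0, -5.4,1.4,0,0,0,0, -5.4,1.4,-3,0,0,0, -5.4,1.4,-6,0,0,0, -5.4,1.4,-9,0,0,0, -5.4,1.4,-11.5,0,0,0, -5.4,1.4,-12,0,0,0, -5.4,1.4,-12,0,0,0]'
python3 - <<'E'
from plant import sensors, viewer
import cv2
for n,(a,b,c,d) in {"scene":(250,330,300,440),"side":(145,260,340,440)}.items():
    I=viewer.capture(n)["img"][a:b,c:d,::-1]; cv2.imwrite(f"pics/{n}3.png",cv2.resize(I,None,fx=5,fy=5,interpolation=2))
E
```

```text
time_s: 3.85
tcp_pos: [0.4994, -0.0105, 0.1366]
eef_rot: [179.9, 0.0, 175.6]
contact_force: [0.7, 0.9, -0.2]
gripper_width: 0.0005
```

View pics/scene3.png

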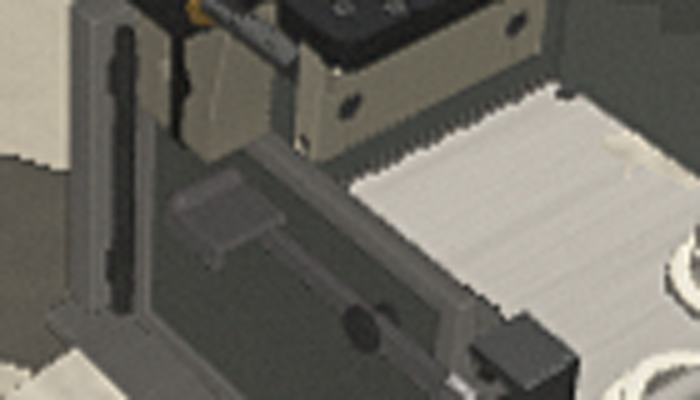

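View pics/side3.png

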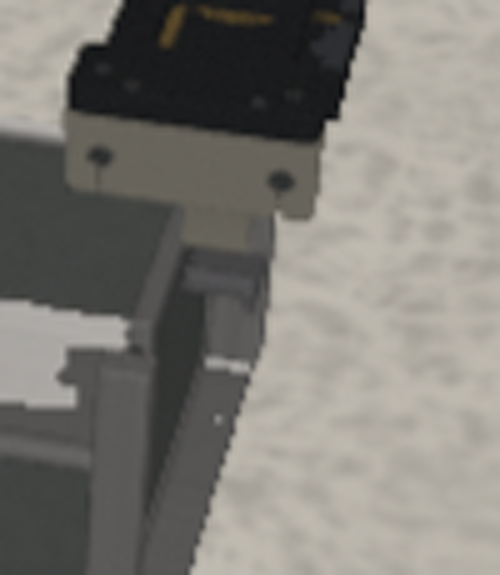

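The fingertip sits right above the ridge (side zoom 190–265, row 250), in front of the rail. The gripper body stays well above the gate. I'll go down gently.

```bash
python3 -m handwheel '[0.05,0,-0.4,0,0,0, 0.05,0,-0.8,0,0,0, 0.05,0,-1.2,0,0,0, 0.05,0,-1.4,0,0,0, 0.05,0,-1.4,0,0,0]'; python3 -m handwheel '[0,0,-0.1,0,0,0, 0,0,-0.2,0,0,0, 0,0,-0.3,0,0,0, 0,0,-0.4,0,0,0, 0,0,-0.4,0,0,0]'
python3 -m handwheel '[0,0,-0.1,0,0,0, 0,0,-0.2,0,0,0, 0,0,-0.2,0,0,0]'
```

```text
time_s: 4.45
tcp_pos: [0.5009, -0.0104, 0.1235]
eef_rot: [179.9, 0.1, 175.6]
contact_force: [-0.2, 1.1, -0.3]
gripper_width: 0.0006
time_s: 4.95
tcp_pos: [0.5009, -0.0104, 0.1194]
eef_rot: [179.9, 0.1, 175.6]
contact_force: [-0.3, 0.1, 0.3]
gripper_width: 0.0004
time_s: 5.25
tcp_pos: [0.501, -0.0104, 0.1174]
eef_rot: [179.9, 0.1, 175.6]
contact_force: [0.1, 0.7, 0.2]
gripper_width: 0.0005
```

```bash
for i in 1; do python3 -m handwheel '[0,0,-0.1,0,0,0, 0,0,-0.2,0,0,0, 0,0,-0.2,0,0,0]'; done
python3 -m handwheel '[0,0,-0.05,0,0,0, 0,0,-0.1,0,0,0, 0,0,-0.1,0,0,0]'
python3 -m handwheel '[0,0,-0.05,0,0,0, 0,0,-0.1,0,0,0, 0,0,-0.1,0,0,0]'
```

```text
time_s: 5.55
tcp_pos: [0.501, -0.0104, 0.1152]
eef_rot: [179.9, 0.1, 175.6]
contact_force: [0.7, -0.2, 0.7]
gripper_width: 0.0002
time_s: 5.85
tcp_pos: [0.501, -0.0103, 0.1142]
eef_rot: [179.9, 0.1, 175.6]
contact_force: [0.2, 0.6, -0.6]
gripper_width: 0.0003
time_s: 6.15
tcp_pos: [0.5009, -0.0104, 0.1131]
eef_rot: [179.9, 0.1, 175.6]
contact_force: [-0.1, 0.9, 0.9]
gripper_width: 0.0004
```

```bash
python3 -m handwheel '[0,0,-0.05,0,0,0, 0,0,-0.1,0,0,0, 0,0,-0.1,0,0,0]'
python3 - <<'E'
from plant import sensors, viewer
import cv2,pickle
F=[sensors.get_state()['contact_force']]
for n,(a,b,c,d) in {"scene":(250,350,300,440),"side":(145,260,340,440)}.items():
    I=viewer.capture(n)["img"][a:b,c:d,::-1]; cv2.imwrite(f"pics/{n}4.png",cv2.resize(I,None,fx=5,fy=5,interpolation=2))
    F.append(sensors.get_state()['contact_force'])
print(F)
E
```

```text
time_s: 6.45
tcp_pos: [0.5009, -0.0104, 0.112]
eef_rot: [179.9, 0.1, 175.6]
contact_force: [0.1, 0.1, 1.0]
gripper_width: 0.0006
[array([0.05550858, 0.07237109, 0.99313961]), array([-0.30287696,  0.32047904,  0.17701548]), array([0.51086975, 0.18310916, 0.46005121])]
```

View pics/scene4.png

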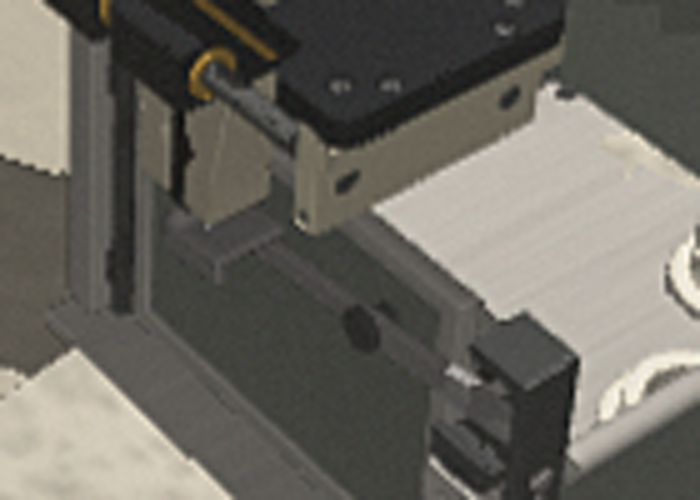

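View pics/side4.png

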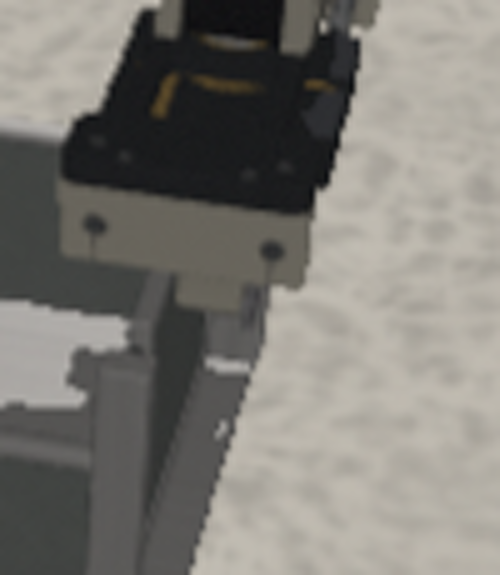

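```bash
python3 - <<'E'
from h import *
np.set_printoptions(precision=1,suppress=True)
K,T,_=cal("scene")
for dx in(-.039,.039):
  for dy in (-.0965,-.045,.0965):
    for z in (.140,.178):
      p=np.array([.501+dx,-.0104+dy,z]); q=K@(T[:3,:3]@p+T[:3,3]); print(dx,dy,z,q[:2]/q[2])
E
```

```text
-0.039 -0.0965 0.14 [370.6 320.8]
-0.039 -0.0965 0.178 [372.6 298.8]
-0.039 -0.045 0.14 [343.1 300.3]
-0.039 -0.045 0.178 [344.1 278.5]
-0.039 0.0965 0.14 [278.9 252.3]
-0.039 0.0965 0.178 [277.9 231.6]
0.039 -0.0965 0.14 [410.6 294.3]
0.039 -0.0965 0.178 [413.7 272.7]
0.039 -0.045 0.14 [383. 276.]
0.039 -0.045 0.178 [385.1 254.8]
0.039 0.0965 0.14 [318. 233.]
0.039 0.0965 0.178 [318.  212.9]
```

The tab is tilting under the finger and the bar has risen; the force is still under 1 N. I'll keep feeling downward.

```bash
python3 -m handwheel '[0,0,-0.05,0,0,0, 0,0,-0.1,0,0,0, 0,0,-0.1,0,0,0]'
python3 -m handwheel '[0,0,-0.05,0,0,0, 0,0,-0.1,0,0,0, 0,0,-0.1,0,0,0]'
```

```text
time_s: 6.9
tcp_pos: [0.5009, -0.0104, 0.111]
eef_rot: [179.9, 0.1, 175.6]
contact_force: [1.0, 1.0, -0.1]
gripper_width: 0.0001
time_s: 7.2
tcp_pos: [0.5009, -0.0105, 0.1099]
eef_rot: [179.9, 0.1, 175.6]
contact_force: [-0.2, 0.0, 0.2]
gripper_width: 0.0
```

```bash
python3 -m handwheel '[0,0,-0.05,0,0,0, 0,0,-0.1,0,0,0, 0,0,-0.1,0,0,0]'
python3 -m handwheel '[0,0,-0.05,0,0,0, 0,0,-0.1,0,0,0, 0,0,-0.1,0,0,0]'
```

```text
time_s: 7.5
tcp_pos: [0.5008, -0.0105, 0.1089]
eef_rot: [179.9, 0.1, 175.6]
contact_force: [-0.4, 0.3, 1.0]
gripper_width: 0.0003
time_s: 7.8
tcp_pos: [0.5008, -0.0105, 0.1078]
eef_rot: [179.9, 0.1, 175.6]
contact_force: [1.0, -0.3, 1.2]
gripper_width: 0.0009
```

```bash
python3 -m handwheel '[0,0,-0.05,0,0,0, 0,0,-0.1,0,0,0, 0,0,-0.1,0,0,0]'
```

```text
time_s: 8.1
tcp_pos: [0.5008, -0.0105, 0.1067]
eef_rot: [179.9, 0.1, 175.6]
contact_force: [0.2, -0.5, 0.8]
gripper_width: 0.0006
```

```bash
python3 -m handwheel '[0,0,-0.05,0,0,0, 0,0,-0.1,0,0,0, 0,0,-0.1,0,0,0]'
```

```text
time_s: 8.4
tcp_pos: [0.5008, -0.0105, 0.1056]
eef_rot: [179.9, 0.1, 175.6]
contact_force: [-0.1, 0.3, 1.0]
gripper_width: 0.0005
```

```bash
python3 -m handwheel '[0,0,-0.05,0,0,0, 0,0,-0.1,0,0,0, 0,0,-0.1,0,0,0]'
```

```text
time_s: 8.7
tcp_pos: [0.5007, -0.0106, 0.1046]
eef_rot: [179.9, 0.1, 175.6]
contact_force: [0.4, 0.8, 0.1]
gripper_width: 0.0006
```

```bash
python3 - <<'E'
from plant import sensors, viewer
import cv2
F=[sensors.get_state()['contact_force']]
for n,(a,b,c,d) in {"scene":(250,350,300,440)}.items():
    I=viewer.capture(n)["img"][a:b,c:d,::-1]; cv2.imwrite(f"pics/{n}5.png",cv2.resize(I,None,fx=5,fy=5,interpolation=2))
    F.append(sensors.get_state()['contact_force'])
print(F)
E
```

```text
[array([0.36422934, 0.82877565, 0.10379513]), array([ 0.45178923, -0.33631336,  0.76056251])]
```

View pics/scene5.png

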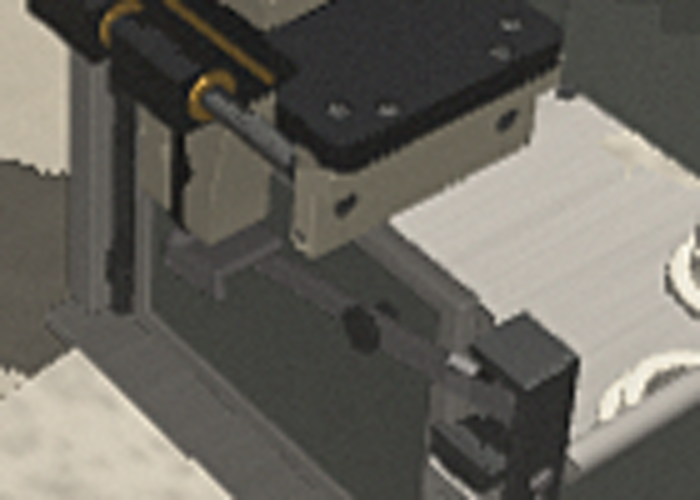

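The bar end (465,365) is rising toward the hood. I'll carry on.

```bash
python3 -m handwheel '[0,0,-0.05,0,0,0, 0,0,-0.1,0,0,0, 0,0,-0.1,0,0,0]'
```

```text
time_s: 9.05
tcp_pos: [0.5007, -0.0106, 0.1035]
eef_rot: [179.9, 0.1, 175.6]
contact_force: [-0.3, -0.2, 0.9]
gripper_width: 0.0004
```

```bash
python3 -m handwheel '[0,0,-0.05,0,0,0, 0,0,-0.1,0,0,0, 0,0,-0.1,0,0,0]'
```

```text
time_s: 9.35
tcp_pos: [0.5007, -0.0106, 0.1024]
eef_rot: [179.9, 0.1, 175.6]
contact_force: [0.3, -0.7, 1.0]
gripper_width: 0.0005
```

```bash
python3 -m handwheel '[0,0,-0.05,0,0,0, 0,0,-0.1,0,0,0, 0,0,-0.1,0,0,0]'
```

```text
time_s: 9.65
tcp_pos: [0.5007, -0.0106, 0.1014]
eef_rot: [179.9, 0.1, 175.6]
contact_force: [-0.1, -0.4, 0.4]
gripper_width: 0.0005
```

```bash
python3 -m handwheel '[0,0,-0.05,0,0,0, 0,0,-0.1,0,0,0, 0,0,-0.1,0,0,0]'
```

```text
time_s: 9.95
tcp_pos: [0.5008, -0.0107, 0.1005]
eef_rot: [180.0, 0.1, 175.6]
contact_force: [-0.9, -0.7, 2.8]
gripper_width: 0.0005
```

```bash
python3 -m handwheel '[0,0,-0.03,0,0,0, 0,0,-0.06,0,0,0, 0,0,-0.06,0,0,0]'; python3 -c "
from plant import sensors,viewer
import cv2
for i in range(3):
  I=viewer.capture('scene')['img'][250:350,300:440,::-1]
  s=sensors.get_state();print(s['contact_force'],s['tcp_pos'])
cv2.imwrite('pics/scene6.png',cv2.resize(I,None,fx=5,fy=5,interpolation=2))"
```

```text
time_s: 10.25
tcp_pos: [0.5008, -0.0107, 0.1002]
eef_rot: [180.0, 0.1, 175.7]
contact_force: [-0.6, -1.3, 5.5]
gripper_width: 0.0006
[-0.91148451 -0.11706361  5.5925292 ] [ 0.50077574 -0.01075686  0.10016958]
[-1.28909007 -1.67526086  5.37634729] [ 0.50077581 -0.01075984  0.10017148]
[-2.49657754 -1.20544011  5.50294647] [ 0.50078295 -0.0107309   0.10014928]
```

View pics/scene6.png

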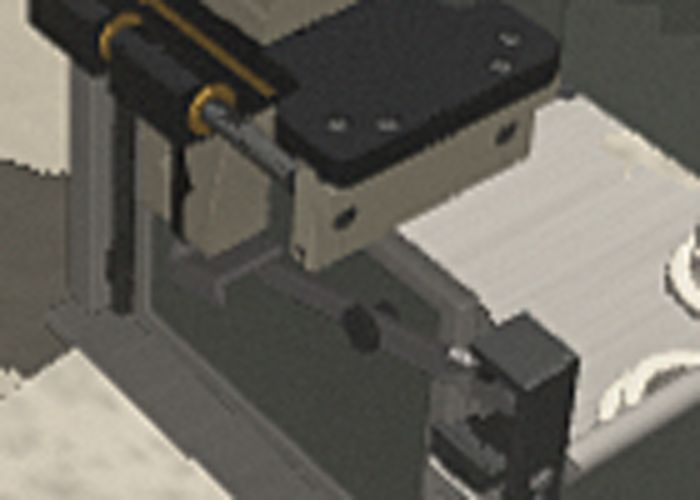

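Force rises steeply from z ≈ 0.1008, so that is the hood. I'll ease off about 1.2 mm and then approach the rail.

```bash
python3 -m handwheel '[0,0,0.1,0,0,0, 0,0,0.17,0,0,0, 0,0,0.17,0,0,0]'
```

```text
time_s: 10.7
tcp_pos: [0.5007, -0.0107, 0.1017]
eef_rot: [179.9, 0.1, 175.6]
contact_force: [0.5, 0.3, 0.7]
gripper_width: 0.0005
```

```bash
python3 -m handwheel '[0.1,0,0,0,0,0, 0.2,-0.02,0,0,0,0, 0.3,-0.02,0,0,0,0, 0.3,-0.02,0,0,0,0]'
```

```text
time_s: 11.1
tcp_pos: [0.5035, -0.011, 0.1016]
eef_rot: [180.0, 0.0, 175.6]
contact_force: [-1.3, -1.5, 0.1]
gripper_width: 0.0002
```

```bash
python3 -m handwheel '[0.1,0,0.03,0,0,0, 0.2,-0.01,0.04,0,0,0, 0.3,-0.02,0.04,0,0,0]'
```

```text
time_s: 11.4
tcp_pos: [0.5059, -0.0113, 0.1016]
eef_rot: [180.0, -0.1, 175.6]
contact_force: [-4.1, 0.3, -0.6]
gripper_width: 0.0005
```

```bash
python3 -m handwheel '[0.1,0,0,0,0,0.01, 0.2,-0.01,0,0,0,0.02, 0.3,-0.02,0,0,0,0.03]'
```

```text
time_s: 11.7
tcp_pos: [0.5087, -0.0118, 0.1016]
eef_rot: [-180.0, -0.1, 177.4]
contact_force: [-3.6, -1.5, 0.5]
gripper_width: 0.0002
```

```bash
python3 - <<'E'
import numpy as np
H=np.array([.5217,.0494]);q=np.array([-.0122,-.0617]);y0=np.deg2rad(-4.4)
for t in np.arange(0,1.5,.04):
    a=y0+t;R=np.array([[np.cos(a),-np.sin(a)],[np.sin(a),np.cos(a)]]);print(round(t,2),np.round(100*(H+R@q),2), round(np.rad2deg(a)+180,1))
E
```

```text
0.0 [50.48 -1.12] 175.6
0.04 [50.72 -1.18] 177.9
0.08 [50.97 -1.23] 180.2
0.12 [51.22 -1.28] 182.5
0.16 [51.47 -1.31] 184.8
0.2 [51.72 -1.33] 187.1
0.24 [51.97 -1.35] 189.4
0.28 [52.22 -1.35] 191.6
0.32 [52.47 -1.34] 193.9
0.36 [52.72 -1.33] 196.2
0.4 [52.97 -1.3 ] 198.5
0.44 [53.22 -1.26] 200.8
0.48 [53.47 -1.21] 203.1
0.52 [53.71 -1.16] 205.4
0.56 [53.96 -1.09] 207.7
0.6 [54.2  -1.01] 210.0
0.64 [54.43 -0.93] 212.3
0.68 [54.67 -0.83] 214.6
0.72 [54.89 -0.73] 216.9
0.76 [55.12 -0.62] 219.1
0.8 [55.34 -0.49] 221.4
0.84 [55.55 -0.36] 223.7
0.88 [55.76 -0.22] 226.0
0.92 [55.97 -0.07] 228.3
0.96 [56.16  0.08] 230.6
1.0 [56.35  0.24] 232.9
1.04 [56.54  0.42] 235.2
1.08 [56.72  0.59] 237.5
1.12 [56.89  0.78] 239.8
1.16 [57.05  0.97] 242.1
1.2 [57.2   1.17] 244.4
1.24 [57.35  1.37] 246.6
1.28 [57.49  1.58] 248.9
1.32 [57.62  1.8 ] 251.2
1.36 [57.74  2.02] 253.5
1.4 [57.85  2.25] 255.8
1.44 [57.96  2.47] 258.1
1.48 [58.05  2.71] 260.4
```

```bash
python3 -m handwheel '[0.15,-0.03,0,0,0,0.03, 0.3,-0.06,0,0,0,0.05, 0.45,-0.1,0.02,0,0,0.08, 0.6,-0.13,0.02,0,0,0.1]';  python3 -c "
from plant import sensors,viewer
import cv2
I=viewer.capture('scene')['img'][250:350,300:440,::-1]
cv2.imwrite('pics/scene7.png',cv2.resize(I,None,fx=5,fy=5,interpolation=2))"
```

```text
time_s: 12.1
tcp_pos: [0.5147, -0.0131, 0.1016]
eef_rot: [180.0, -0.1, -176.8]
contact_force: [-2.8, 0.0, -0.4]
gripper_width: 0.0001
```

View pics/scene7.png

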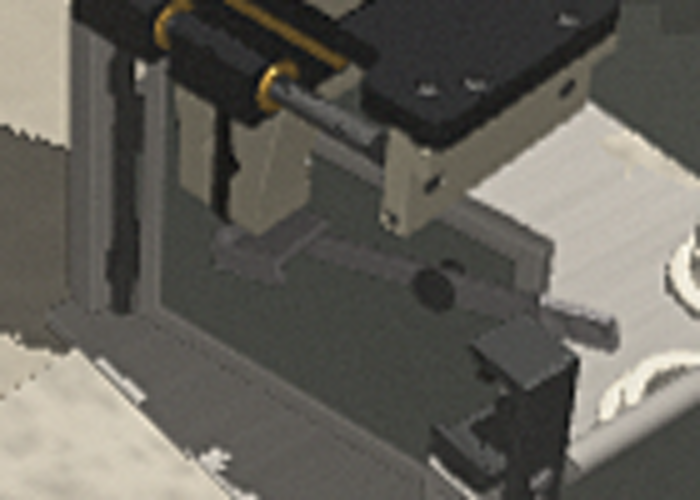

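The gate is moving and the bar is clear of the catch, its end now inside the pen at zoom (600,330). I'll continue along the arc.

```bash
python3 -m handwheel '[0.19,-0.02,0,0,0,0.03, 0.38,-0.03,0,0,0,0.07, 0.56,-0.04,0,0,0,0.1, 0.75,-0.04,0.02,0,0,0.14, 0.94,-0.04,0.02,0,0,0.17, 1.12,-0.03,0.02,0,0,0.2, 1.31,-0.01,0.02,0,0,0.24, 1.5,0.01,0.02,0,0,0.27]'
```

```text
time_s: 12.95
tcp_pos: [0.5299, -0.0134, 0.1017]
eef_rot: [-180.0, -0.1, -161.2]
contact_force: [-2.8, -3.0, -0.7]
gripper_width: 0.0002
```

```bash
python3 -m handwheel '[0.22,0.03,0,0,0,0.04, 0.46,0.08,0,0,0,0.08, 0.7,0.14,0,0,0,0.12, 0.95,0.21,0,0,0,0.16, 1.19,0.29,0,0,0,0.2, 1.43,0.37,0,0,0,0.24, 1.66,0.47,0,0,0,0.28, 1.88,0.57,0,0,0,0.32]'
```

```text
time_s: 13.75
tcp_pos: [0.5489, -0.0084, 0.1017]
eef_rot: [-179.9, -0.2, -142.8]
contact_force: [-1.9, -4.9, -0.7]
gripper_width: 0.0004
```

```bash
python3 -m handwheel '[0.23,0.11,0,0,0,0.04, 0.45,0.24,0,0,0,0.08, 0.66,0.37,0,0,0,0.12, 0.87,0.51,0,0,0,0.16, 1.08,0.66,0,0,0,0.2, 1.27,0.81,0,0,0,0.24, 1.46,0.97,0,0,0,0.28, 1.65,1.15,0,0,0,0.32]';  python3 -c "
from plant import sensors,viewer
import cv2
for n,(a,b,c,d) in {'scene':(220,340,300,460),'side':(130,260,260,420)}.items():
  I=viewer.capture(n)['img'][a:b,c:d,::-1]
  cv2.imwrite(f'pics/{n}8.png',cv2.resize(I,None,fx=4,fy=4,interpolation=2))
print(sensors.get_state()['contact_force'])"
```

```text
time_s: 14.55
tcp_pos: [0.5658, 0.0026, 0.1017]
eef_rot: [-179.9, -0.2, -124.4]
contact_force: [-1.0, -4.1, -0.9]
gripper_width: 0.0003
[ 5.36200303e-02 -3.09222469e+00 -4.28522524e-04]
```

View pics/scene8.png

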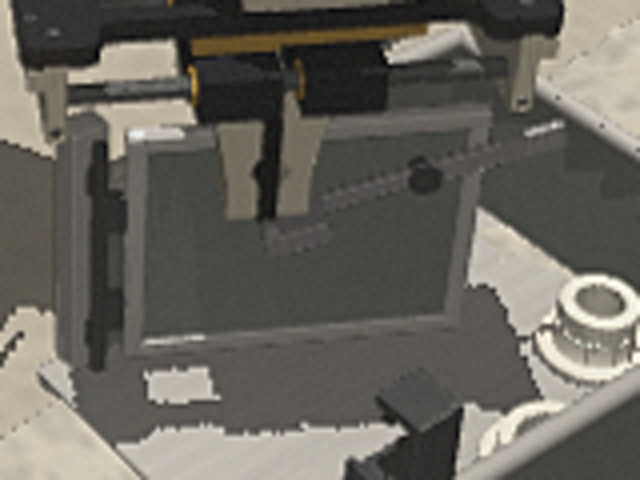

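View pics/side8.png

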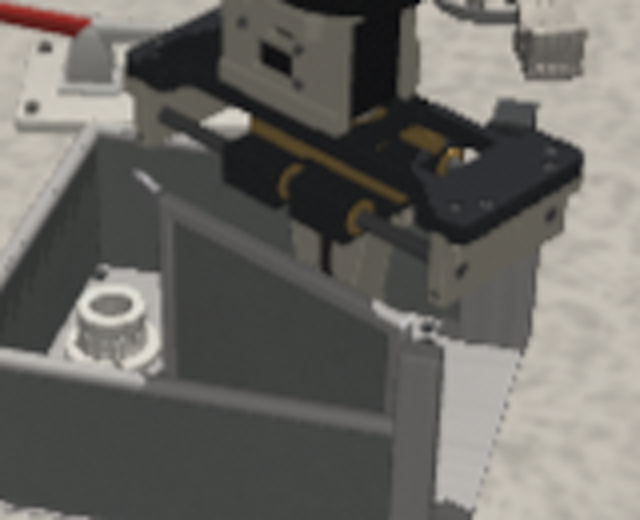

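The gate is wide, at about 60°, with the bar end at scene zoom (545,130), clear of the catch. The bush and flanged ring haven't moved.

```bash
python3 -m handwheel '[0.18,0.17,0,0,0,0.04, 0.35,0.36,0,0,0,0.08, 0.51,0.55,0,0,0,0.12, 0.66,0.75,0,0,0,0.16, 0.81,0.95,0,0,0,0.2, 0.92,1.14,0,0,0,0.23, 1.02,1.30,0,0,0,0.26, 1.1,1.44,0,0,0,0.28]'
```

```text
time_s: 15.45
tcp_pos: [0.5775, 0.0175, 0.1018]
eef_rot: [-179.9, -0.1, -108.3]
contact_force: [0.9, -3.4, -2.0]
gripper_width: 0.0004
```

```bash
python3 -m handwheel '[0.07,0.13,0,0,0,0.02, 0.13,0.25,0,0,0,0.04, 0.18,0.36,0,0,0,0.06, 0.22,0.44,0,0,0,0.08, 0.22,0.44,0,0,0,0.08]';  python3 -c "
from plant import sensors,viewer
import cv2
for n,(a,b,c,d) in {'scene':(220,340,300,460),'side':(130,260,260,420)}.items():
  I=viewer.capture(n)['img'][a:b,c:d,::-1]
  cv2.imwrite(f'pics/{n}9.png',cv2.resize(I,None,fx=4,fy=4,interpolation=2))
print(sensors.get_state()['contact_force'])"
```

```text
time_s: 15.95
tcp_pos: [0.58, 0.0222, 0.1019]
eef_rot: [-179.8, -0.1, -103.7]
contact_force: [0.5, -1.7, -0.7]
gripper_width: 0.0006
[-0.47003278 -1.4636338  -0.90019269]
```

View pics/side9.png

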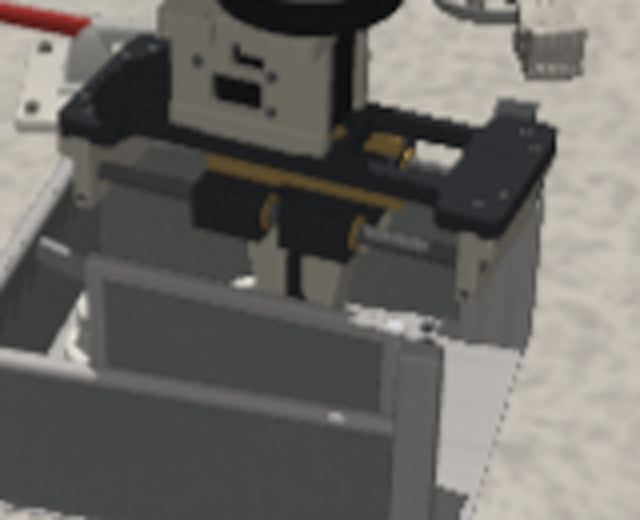

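View pics/scene9.png

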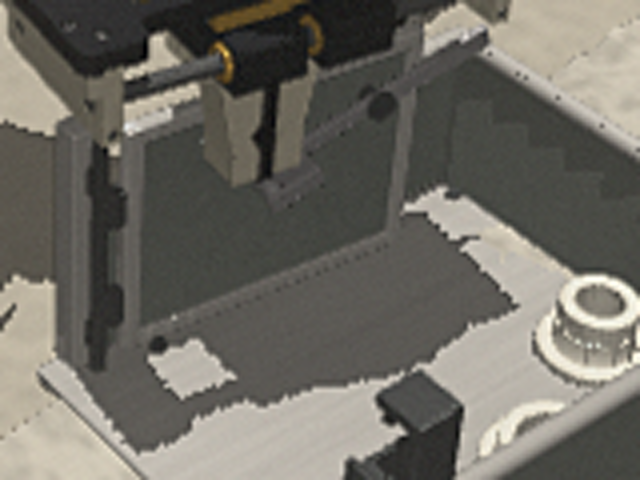

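Next I measure the gate angle from the rail ends: side zoom hinge end near (405,330) and free end near (95,262), both at z = 0.130.

```bash
python3 - <<'E'
from h import *
K,T,I=cal("side")
p=lambda u,v:plane(K,T,(260+u/4,130+v/4),.130)
a=p(405,337);b=p(92,262);print(a,b)
d=(b-a)[:2];print("theta",np.arctan2(d[0],-d[1])+np.deg2rad(4.5), np.arctan2(d[0],-d[1]))
a=p(383,331);d=(b-a)[:2];print("theta",np.arctan2(d[0],-d[1])+np.deg2rad(4.5))
K,T,I=cal("scene")
p=lambda u,v:plane(K,T,(300+u/4,220+v/4),.130)
a=p(130,133);b=p(418,25);d=(b-a)[:2];print(a,b,"theta",np.arctan2(d[0],-d[1])+np.deg2rad(4.5))
E
```

```text
[0.53135098 0.05599225 0.13      ] [0.67168831 0.0259564  0.13      ]
theta 1.4384910477810018 1.359951231441257
theta 1.4421288288239191
[0.5306923  0.04113599 0.13      ] [0.67161012 0.01806512 0.13      ] theta 1.4870571763888933
```

The gate is at about 1.42 rad. I'll back the finger off the rail, lift slowly so the bar settles level, then go clear.

```bash
python3 -m handwheel '[-0.05,-0.2,0,0,0,0, -0.1,-0.45,0.05,0,0,0, -0.1,-0.45,0.4,0,0,0, -0.1,-0.45,0.8,0,0,0, -0.1,-0.45,1.2,0,0,0, -0.1,-0.45,1.6,0,0,0, -0.1,-0.45,2,0,0,0, -0.1,-0.45,2.5,0,0,0]'; python3 -m handwheel '[-0.2,-1,2,0,0,0, -0.2,-1,5,0,0,0, -0.2,-2,8,0,0,0, -1,-5,12,0,0,0, -1,-9,14,0,0,0, -1,-12,14,0,0,0, -1,-12,14,0,0,0]';  python3 -c "
from plant import sensors,viewer
import cv2
for n,(a,b,c,d) in {'scene':(220,370,300,500),'side':(140,290,230,430)}.items():
  I=viewer.capture(n)['img'][a:b,c:d,::-1]
  cv2.imwrite(f'pics/{n}10.png',cv2.resize(I,None,fx=4,fy=4,interpolation=2))
"
```

```text
time_s: 16.95
tcp_pos: [0.5789, 0.0177, 0.1273]
eef_rot: [-179.8, -0.1, -103.7]
contact_force: [-0.8, -0.4, -0.8]
gripper_width: 0.0006
time_s: 17.65
tcp_pos: [0.5688, -0.105, 0.2686]
eef_rot: [-179.7, -0.1, -103.9]
contact_force: [-0.4, -0.8, -0.6]
gripper_width: 0.0004
```

View pics/scene10.png

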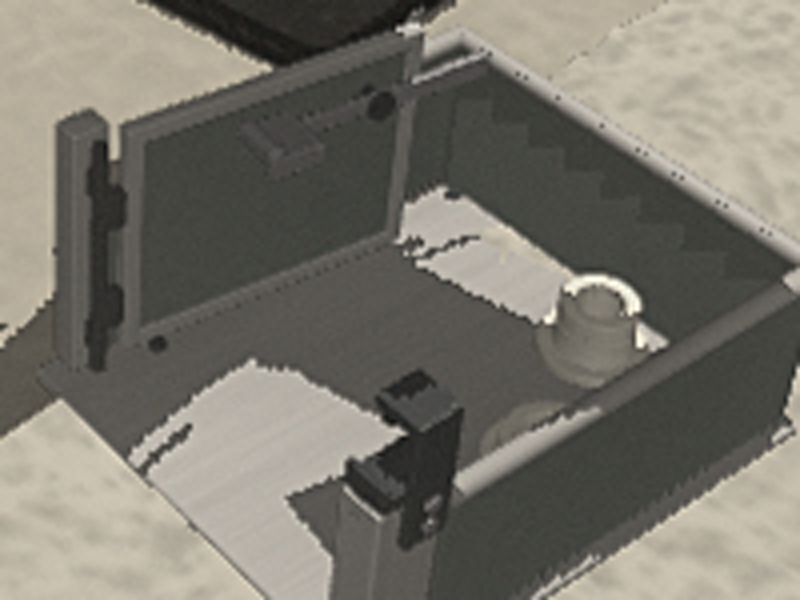

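View pics/side10.png

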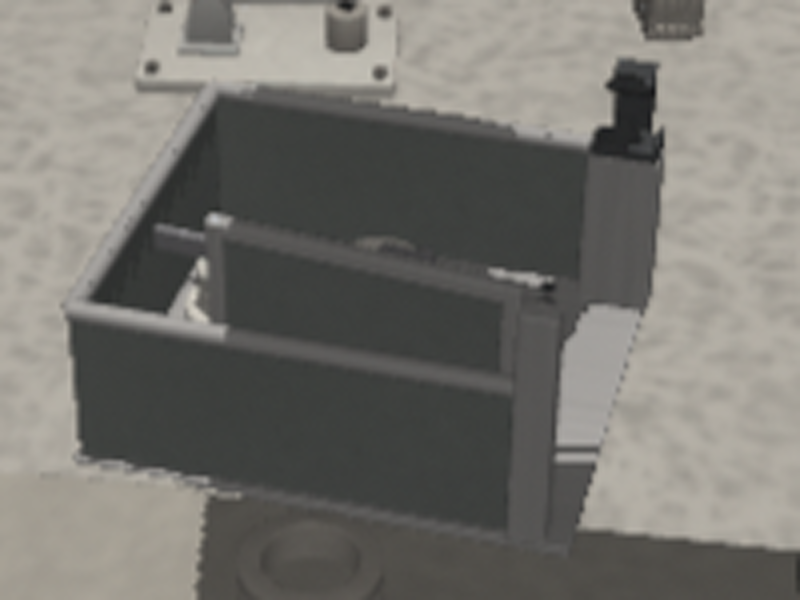

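```bash
python3 - <<'E'
from h import *
H=np.array([.5217,.0494])
def P(g,th):
    a=th-np.deg2rad(4.45);R=np.array([[np.cos(a),-np.sin(a)],[np.sin(a),np.cos(a)]]);return np.r_[H+R@np.array(g[:2]),g[2]]
for n,o in (("scene",(300,220)),("side",(230,140))):
    K,T,_=cal(n)
    for th in(1.38,1.44):
      for nm,g in [("rail free",(-.0,-.154,.130)),("rail hinge",(0,-.01,.13)),("pivot",(-.008,-.128,.106)),("end 0",(-.008,-.186,.111)),("end .1",(-.008,-.1857,.1168)),("end .3",(-.008,-.1834,.128)),("ridge0",(-.018,-.064,.119)),("ridge.3",(-.018,-.064,.100))]:
        q=K@(T[:3,:3]@P(g,th)+T[:3,3]);q=q[:2]/q[2];print(n,th,nm,((q-o)*4).round())
E
```

```text
scene 1.38 rail free [433.  36.]
scene 1.38 rail hinge [121. 126.]
scene 1.38 pivot [385. 109.]
scene 1.38 end 0 [503.  65.]
scene 1.38 end .1 [504.  54.]
scene 1.38 end .3 [503.  33.]
scene 1.38 ridge0 [264. 138.]
scene 1.38 ridge.3 [261. 176.]
scene 1.44 rail free [420.  25.]
scene 1.44 rail hinge [121. 125.]
scene 1.44 pivot [375.  99.]
scene 1.44 end 0 [488.  51.]
scene 1.44 end .1 [489.  40.]
scene 1.44 end .3 [488.  19.]
scene 1.44 ridge0 [261. 132.]
scene 1.44 ridge.3 [259. 170.]
side 1.38 rail free [225. 200.]
side 1.38 rail hinge [528. 284.]
side 1.38 pivot [287. 251.]
side 1.38 end 0 [172. 210.]
side 1.38 end .1 [172. 199.]
side 1.38 end .3 [175. 179.]
side 1.38 ridge0 [428. 251.]
side 1.38 ridge.3 [427. 287.]
side 1.44 rail free [215. 211.]
side 1.44 rail hinge [527. 285.]
side 1.44 pivot [278. 260.]
side 1.44 end 0 [160. 222.]
side 1.44 end .1 [160. 211.]
side 1.44 end .3 [163. 191.]
side 1.44 ridge0 [422. 255.]
side 1.44 ridge.3 [421. 291.]
```

The bar end appears at scene (487,57) and side (157,226). That matches the level prediction with the gate at about 1.43 rad. The tool is clear, so I'm handing in.

```bash
python3 -c "
from plant import r
r.close_job()"
```

```text
the job is handed in; nothing more can be done
```

I opened the gate to about 1.4 rad of its 1.5 rad stop, let go with the bar level, and handed the job in at about 18 s.

- **Latch:** With the gate shut, I pressed the ridge down until force rose at tip height z ≈ 0.101 m, reading 5.5 N on the hood. I then eased off to z ≈ 0.1017. I meant to leave 1.2 mm below the hood, but the tip settled about 0.9 mm below it.
- **Opening:** I pushed on the rail at about 0.3–0.4 rad/s and backed off slowly at the end. A picture early in the swing showed the bar clear of the catch. The highest reading during the push was about 5.3 N; I only read force at the end of each move, so brief peaks between could have been missed.

**Last checks**
- **Gate angle:** The side camera gave about 1.44 rad and the tool's yaw 1.41. The scene camera gave 1.49, which disagrees, probably because I picked the rail edge poorly. Bar-end positions in both views fit about 1.43.
- **Bar:** It looks level in both views, to within a few pixels.
- **Parts:** The bush, flanged ring and ring gauge look unmoved. I checked the gauge to within a few pixels and the other two only by eye.
- **Robot:** The arm is clear of everything, with force readings at noise level.

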